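Uncouple the board holder from its ball mount

ROBOT

A 7-joint arm with a two-finger parallel gripper is mounted at the origin on the work surface. World frame = base frame: x ahead of the robot, y to its left, z up, the work surface at z = 0. Lengths are in mm, angles in rad, forces in N, time in s.
With the tool pointing down it reaches from about 350 to 900 mm from the base axis. Payload 8.1 kg.
Tool frame: the origin (TCP) lies on the mounting face of the last link; the fingertips stand 173 mm ahead of it and the grasp point (between the pads) lies 155 mm ahead of it (manip.grip_point_offset is the distance from the TCP to the grasp point, in mm); z points along the fingers, y is the line along which they close (so a half turn about z gives the same grasp; the last joint's range is limited). The gripper opens to 85 mm and grips with 20 to 120 N. Pads are 22 mm wide; open, the fingers measure 114 mm over their backs; the gripper's body (76 mm by 85 mm) begins 54 mm behind the grasp point. The pads swing forward as they close: fully open they stand 13 mm farther back than shut.
Start: joints at [1.218, 0.434, 0.025, 1.573, -0.012, 1.134, -0.075], TCP at [154.481, -605.614, 404.723] pointing down, gripper open.
Joint ranges: [-2.62, 2.62], [-0.44, 2.09], [-1.27, 1.32], [0.08, 2.57], [-1.32, 4.46], [0.12, 2], [-2.74, 2.74]. Speed limits (rad/s): [2.22, 2.22, 3.01, 3.01, 3.14, 3.14, 3.14].

INTERFACE

Orientations are given as a unit quaternion [x, y, z, w].
In Python, from plant import manip gives the robot as it stands.
- The arm moves only by the tool carry_out, never from a script. Its arguments are lists of equal length, an entry for each row: "slide": the shift along the tool's x, y, z in m, a list of three; "rot": the turn, a rotation vector about the tool's x, y, z in rad, a list of three; "claw": the finger opening in m, from 0 to 0.0854. In form: {"slide": [[tx, ty, tz], ...], "rot": [[rx, ry, rz], ...], "claw": [claw, ...]}. A call has exactly 8 rows; each row is the pose to reach, as a shift and turn from the pose commanded when the call began, along the tool's axes at that moment; what a row does not reach only later rows make up. A row lasts 1/12 s, in which the tool goes at most 41.7 mm and 7.16 degrees, less where a joint would pass 70% of its speed; a pose out of reach is approached as far as the arm can. A call with a gripper value outside its range is refused whole. The fingers move at their own pace and stop on an object; the grip force is fixed at half the most. Time passes only in rows, so rows that repeat a pose let the fingers close, or fill a call up. It gives the time, the measured TCP pose, the force, the opening and the grip force at its end, in the units of the state.
- manip.observe(): the state, without advancing time (a new reading comes with each control period).
- manip.grab_frame(name): name is "scene" or "top" or "wrist"; returns the picture (400x640x3 uint8, red, green, blue); there is no depth.
- manip.camera_params(name): a dict with "fx", "fy", "cx", "cy" (pixels), "world_from_camera" (4x4, takes a point from camera to world coordinates); the wrist camera has in their place "T_tool_cam" (4x4, takes a point from camera to tool coordinates, whose origin is the TCP and whose axes are the flange's). Camera axes: x right, y up, looking along -z (the intrinsics and any distortion apply to the point x, -y, -z); pixel columns grow to the right and rows downward; lengths in mm; the calibration is good to about 2 mm. A picture is of the moment at which its call begins: read the wrist's pose just before it. camera_params takes no time and is no camera call.
- manip.finish_job(): hands the job in; it is judged then, once.
The state is a dict: "t": time; "qpos": joint angles; "dq": joint speeds; "joint_torque": joint torques, N m; "ee_pos": TCP position; "tcp_rot": TCP orientation; "force": force on the tool from outside, world axes, zero at the start; "torque": the same for the moment, N m; "gripper_width": finger opening in mm; "finger_force": force on a finger pad.
Only numpy, scipy, OpenCV 4.12 (cv2) and the standard library are available. Lean on these libraries where they do the work, as an engineer would, in place of code of your own. Each camera call takes 0.05 s, during which the arm holds its last target. There are 200 camera calls.

TASK

The circuit board holder on the bench sits locked on its ball mount. Leaving the latch shut, first turn the holder about the ball until the notch in its round flange lies centred under the claw of the mount; then pull the latch by its upright fin sideways against its spring, lift the holder straight up off the ball and finish while still holding it there, level and still, about 10 cm above where it sat. Leave the meter, the spare board and the screwdriver where they lie.

Things in the scene. Friction and masses are not known exactly. Their poses are not given: they have to be found in the camera images.
- mount: Fixed ball mount: grey base plate 140 x 140 x 12 mm, a round pedestal (radius 36 mm, flat top 40 mm above the table) and on it a steel ball stud: ball radius 15 mm, flat underside 58 mm and top 80 mm above the table, neck radius 6 mm. Origin: on the table under the ball's axis; z up, the claw stands along -y, 52 to 61 mm out.
- claw (a point): The steel claw of the mount, 7 mm wide, reaching inwards over the holder's flange 2.5 mm above it, to 41 mm from the ball's axis. This point: on its top, 44 mm from the ball's axis along the mount's -y, 58 mm above the table. It lets the flange rise only through the notch.
- holder: Loose board holder, with latch 0.4 to 0.6 kg, balanced about the ball's axis. Flange radius 48 mm, 8 mm thick, on the pedestal; housing 52 x 52 mm, roof 54 mm up, over the ball with 2 mm play; tongue along +x with a framed board (to 142 mm), dark tail weight along -x (to 46 mm). Origin: centre of the flange's underside, on the axis, 40 mm above the table at the start; z up.
- notch (a point): The notch in the flange rim, about 22 mm wide; point 44 mm from the axis along the holder's -y, 8 mm above the flange's underside. Under the claw, holder and mount have the same yaw (the holder can rise within 0.12 rad of it). At the start the holder is 0.45 to 1.25 rad anticlockwise of it (seen from above), so turn it clockwise; it turns easily.
- latch (a joint): Spring latch on the holder: 0 shut, to 0.014 m when pulled fully along the holder's +y. Shut, its bolt reaches under the ball through the +y wall; pulled 0.009 m or more it is free. The spring pushes back with 2.5 N at 0 and 6 N at 0.014 m. Above the ball the latch may spring shut again.
- fin (a point): Centre of the latch's upright steel fin, the grip: 44 mm along the holder's x, 10 mm thick in y, 36 mm high, 62 to 98 mm above the flange's underside; point 80 mm above it (120 mm above the table at the start), on the ball's axis when shut, moving with the latch. Its foot is a flat plate. Gripped across y it serves to turn the holder, pull the latch and carry the holder.
- meter: Bystander: blue and black hand-held meter lying flat, 85 x 170 x 40 mm. Origin: centre of its underside.
- spare_board: Bystander: loose green circuit board 125 x 50 mm lying flat, 10 mm high. Origin: centre of its underside.
- driver: Bystander: black-handled screwdriver lying along its x, 200 mm long, 26 mm high. Origin: under its middle, on the table.

How it is judged:
By the outcome, as a careful person would: the job done as asked, in the order asked, and still so for the second after the job is handed in, while the arm keeps its last pose, push and grip.
It also fails if it takes over 42 s, if anything falls off the work surface, if the arm or the gripper's body presses on something with over 40 N, if the wrist force passes 120 N, or if a joint passes its speed limit or range.

## Working session

There is one attempt and no reset: what is moved stays moved. The work goes in short steps, Python scripts to look and compute and a tool call to move; the robot and the scene stay as the last step left them, time stands still between calls to the robot, and variables do not carry over. Pictures are saved under pics/ and viewed, at most 10 in all, crops included, and the job is handed in when it is done.

Besides the shell and the picture viewer there is one more tool, called after ">>>" by a JSON object that holds its "op" and its "data". carry_out: Moves the arm, as the interface text tells. Its arguments: {"type":"object","properties":{"slide":{"type":"array","items":{"type":"array","items":{"type":"number"}}},"rot":{"type":"array","items":{"type":"array","items":{"type":"number"}}},"claw":{"type":"array","items":{"type":"number"}}},"required":["slide","rot","claw"]}

```bash
mkdir -p pics; ls; python3 - <<'E'
from plant import manip
import cv2
o=manip.observe();print(o)
for n in("scene","top"):
    cv2.imwrite(f"pics/{n}0.png",manip.grab_frame(n)[:,:,::-1]); print(n,manip.camera_params(n))
print(manip.camera_params("wrist"),manip.grip_point_offset)
E
```

```text
pics
{'t': 0.0, 'qpos': array([ 1.21838498,  0.43521958,  0.02497651,  1.57410077, -0.01161539,
        1.13404551, -0.0751275 ]), 'dq': array([ 1.09785824e-03, -3.71351966e-06, -7.45629514e-04, -9.09843057e-04,
        9.62768589e-04, -1.53864422e-03, -1.48960526e-03]), 'joint_torque': array([-7.85491775e-04, -6.70478582e+01,  1.02454092e+00, -3.16211665e+01,
        1.55976933e-02,  1.26896863e-02, -4.96057424e-06]), 'ee_pos': array([ 154.42197439, -605.3711368 ,  403.92649875]), 'tcp_rot': array([ 9.92215763e-01,  1.24527975e-01, -1.67788601e-04, -7.96528956e-04]), 'force': array([ 0.24122125, -0.83841759, -0.18958753]), 'torque': array([-0.01038688, -0.00544227, -0.00782336]), 'finger_force': 0.0, 'gripper_width': 85.5332182950644}
scene {'fx': 388.7871047717948, 'fy': 388.7871047717948, 'cx': 321.8086809881715, 'cy': 197.65595418360655, 'world_from_camera': array([[ 7.78341213e-01, -3.17365307e-01,  5.41723378e-01,
         1.12265041e+03],
       [ 6.27737373e-01,  4.09089838e-01, -6.62262256e-01,
        -5.30906675e+02],
       [-1.14344649e-02,  8.55526018e-01,  5.17633544e-
[... 359 characters left out ...]
99e-03,  1.82588088e-02,
         5.82024902e+01],
       [ 1.76730800e-02,  8.78667251e-02,  9.95975452e-01,
         1.02887421e+03],
       [ 0.00000000e+00,  0.00000000e+00,  0.00000000e+00,
         1.00000000e+00]])}
{'fx': 324.81429423414005, 'fy': 324.81429423414005, 'cx': 316.4450019886227, 'cy': 199.7918960083472, 'T_tool_cam': array([[ 4.73793316e-04,  9.61852524e-01,  2.73568087e-01,
         6.90754089e+01],
       [ 9.99998692e-01, -8.78835557e-04,  1.35804401e-03,
        -1.16246426e-01],
       [ 1.54665942e-03,  2.73567086e-01, -9.61851682e-01,
         3.07970888e+01],
       [ 0.00000000e+00,  0.00000000e+00,  0.00000000e+00,
         1.00000000e+00]])} 154.70000000000002
```

View pics/top0.png

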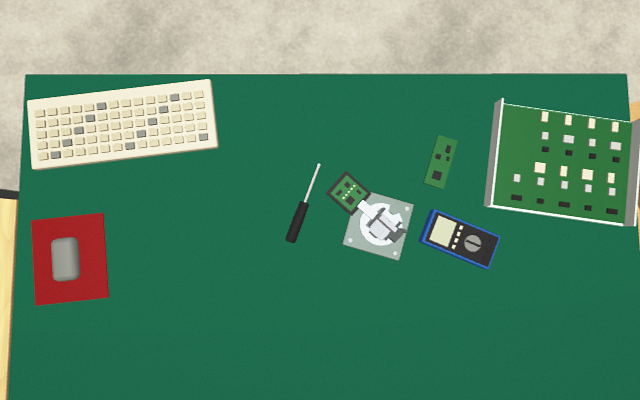

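View pics/scene0.png

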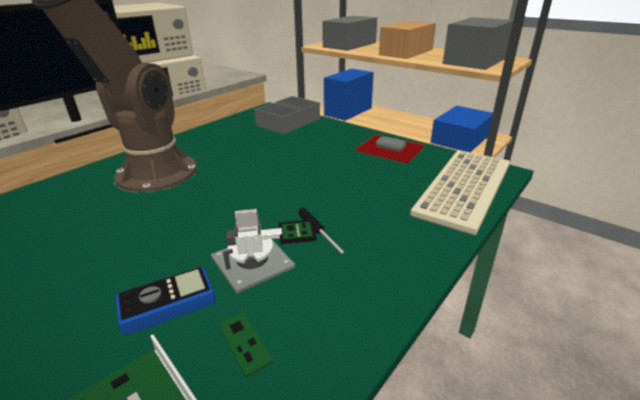

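The top view shows the mount near (378,226), with the board to its upper left and the meter at (460,239). The scene view shows the fin near (246,218) and the claw near (227,258). I'll enlarge the holder in both.

```bash
python3 - <<'E'
import cv2,numpy as np
a=cv2.imread("pics/top0.png")[165:270,320:420]; b=cv2.imread("pics/scene0.png")[195:295,200:330]
a=cv2.resize(a,None,fx=5.5,fy=5.5,interpolation=3)
cv2.imwrite("pics/c_top.png",a)
E
```

```text
(no output)
```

View pics/c_top.png

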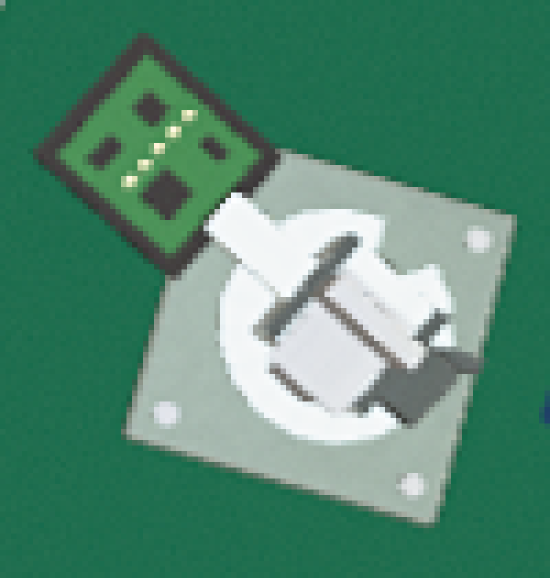

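```bash
cat >h.py <<'E'
import numpy as np
from plant import manip
from scipy.spatial.transform import Rotation as R
def ray(px,P,T,z):
    d=T[:3,:3]@np.array([(px[0]-P['cx'])/P['fx'],-(px[1]-P['cy'])/P['fy'],-1]); o=T[:3,3]
    return o+d*(z-o[2])/d[2]
def tool():
    o=manip.observe(); T=np.eye(4); T[:3,:3]=R.from_quat(o['tcp_rot']).as_matrix(); T[:3,3]=o['ee_pos']; return T
E
python3 - <<'E'
from h import *
P=manip.camera_params("top");T=P["world_from_camera"]
w=lambda x,y,z:ray((320+x/5.5-.4,165+y/5.5-.4),P,T,z)[:2]
tr,br,bl=w(517,215,12),w(433,525,12),w(125,436,12)
print("sides",np.linalg.norm(tr-br),np.linalg.norm(br-bl),"ctr",(tr+bl)/2)
a=lambda v:np.arctan2(v[1],v[0])
print("br-tr",a(br-tr),"br-bl",a(br-bl))
c=(tr+bl)/2
print("claw",w(470,363,58)-c,a(w(470,363,58)-c))
f1,f2=w(325,285,138),w(415,360,138); print("fin",f1,f2,(f1+f2)/2,a(f1-f2),np.linalg.norm(f1-f2))
print("board",a(w(159,156,60)-c),np.linalg.norm(w(159,156,60)-c), a(w(145,35,60)-w(280,155,60)),a(w(38,155,60)-w(172,277,60)))
n=w(400,258,48);print("notch",a(n-c),np.linalg.norm(n-c))
t=tool();print(t)
E
```

```text
sides 139.24676227523258 137.9043381836554 ctr [ 575.09283467 -110.71411013]
br-tr 2.849974507683099 br-bl -1.8583604730045578
claw [-16.71209317 -53.37145942] -1.8742531325650167
fin [588.70044467 -91.19956574] [ 560.04858583 -124.85225773] [ 574.37451525 -108.02591174] 0.865490794399531 44.19765483607699
board 0.8173494558993457 102.0189990553184 0.8318541790739675 0.8230261491097917
notch -0.7862980380756991 38.63491951683243
[[ 9.68979576e-01  2.47140380e-01 -4.62325620e-04  1.54451765e+02]
 [ 2.47140786e-01 -9.68978634e-01  1.35583497e-03 -6.05409173e+02]
 [-1.12902078e-04 -1.42803591e-03 -9.99998974e-01  4.04001321e+02]
 [ 0.00000000e+00  0.00000000e+00  0.00000000e+00  1.00000000e+00]]
```

The plate measures 139×138 mm, the fin 44 mm and the claw's reach 56 mm, all as specified. The ball axis is at about (575,-110). The mount's yaw is about -0.29 and the holder's about 0.825, a difference of 1.11, which is in range. I'm moving above the fin.

>>> {"op": "carry_out", "data": {"slide": [[0.02,-0.014,0],[0.053,-0.038,0],[0.086,-0.061,0],[0.119,-0.085,0],[0.152,-0.108,0],[0.185,-0.132,0],[0.218,-0.155,0],[0.251,-0.179,0]], "rot": [[0,0,-0.04],[0,0,-0.11],[0,0,-0.18],[0,0,-0.26],[0,0,-0.34],[0,0,-0.42],[0,0,-0.5],[0,0,-0.575]], "claw": [0.085,0.085,0.085,0.085,0.085,0.085,0.085,0.085]}}

```text
t: 0.77
ee_pos: [354.2, -368.4, 404.6]
tcp_rot: [0.915, 0.402, -0.0, -0.0]
force: [1.1, -0.2, 0.3]
gripper_width: 84.9
finger_force: 0.0
```

```bash
python3 - <<'E'
from h import *
o=manip.observe();T=tool();print(o['t'],o['qpos'].round(3),T[:3,3],np.arctan2(T[1,0],T[0,0]))
print(T[:3,:3].T@(np.array([575,-109.5,400])-T[:3,3]))
E
```

```text
0.7667 [ 0.877  0.265 -0.218  1.832  0.066  1.052 -0.109] [ 354.20888405 -368.44701153  404.62452786] 0.8284907535284355
[340.07433689 -12.34113183   4.56067706]
```

>>> {"op": "carry_out", "data": {"slide": [[0.035,-0.001,0],[0.074,-0.003,0.005],[0.114,-0.004,0.01],[0.155,-0.006,0.015],[0.195,-0.008,0.02],[0.235,-0.009,0.025],[0.275,-0.01,0.03],[0.31,-0.011,0.035]], "rot": [[0,0,0],[0,0,0],[0,0,0],[0,0,0],[0,0,0],[0,0,0],[0,0,0],[0,0,0]], "claw": [0.085,0.085,0.085,0.085,0.085,0.085,0.085,0.085]}}

```text
t: 1.43
ee_pos: [557.0, -132.6, 369.2]
tcp_rot: [0.916, 0.401, 0.0, -0.0]
force: [0.1, -0.8, -0.4]
gripper_width: 85.1
finger_force: 0.0
```

>>> {"op": "carry_out", "data": {"slide": [[0.015,0,0.005],[0.025,-0.001,0.01],[0.03,-0.001,0.015],[0.03,-0.001,0.015],[0.03,-0.001,0.015],[0.03,-0.001,0.015],[0.03,-0.001,0.015],[0.03,-0.001,0.015]], "rot": [[0,0,0],[0,0,0],[0,0,0],[0,0,0],[0,0,0],[0,0,0],[0,0,0],[0,0,0]], "claw": [0.085,0.085,0.085,0.085,0.085,0.085,0.085,0.085]}}

```text
t: 2.1
ee_pos: [575.0, -113.4, 355.1]
tcp_rot: [0.917, 0.4, 0.0, 0.0]
force: [-0.2, 0.7, 0.4]
gripper_width: 85.0
finger_force: 0.0
```

```bash
python3 - <<'E'
from h import *
import cv2
o=manip.observe();T=tool();print(o['t'],o['qpos'].round(3),T[:3,3],np.arctan2(T[1,0],T[0,0]))
np.save("T1.npy",T)
cv2.imwrite("pics/w1.png",manip.grab_frame("wrist")[:,:,::-1])
E
```

```text
2.1 [ 0.337  0.442 -0.327  1.713  0.163  1.013 -0.794] [ 575.03537625 -113.36428632  355.14333774] 0.8230972010787392
```

View pics/w1.png

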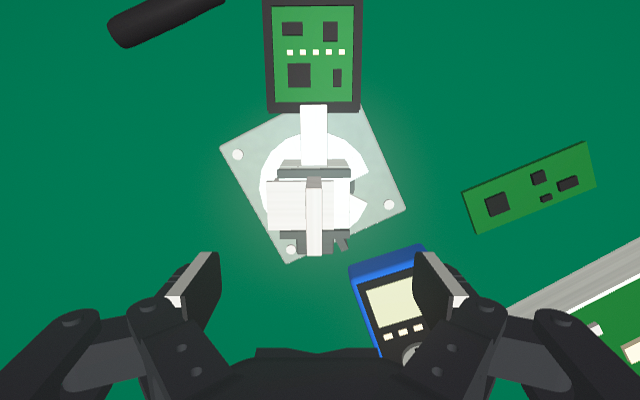

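The wrist view shows the fin top spanning columns 306–322 and rows 190–255. The tongue is vertical at column 313 and the notch is at (360,190). Plate corners are at (220,148), (405,208) and (285,263).

```bash
python3 - <<'E'
from h import *
P=manip.camera_params("wrist");T0=np.load("T1.npy");T=T0@P["T_tool_cam"]
w=lambda x,y,z:ray((x,y),P,T,z)
a=lambda v:np.arctan2(v[1],v[0])
f1,f2=w(314,190,138),w(314,255,138);fc=(f1+f2)/2
print("fin",f1,f2,fc,np.linalg.norm(f1-f2),a(f1-f2),"w",np.linalg.norm(w(306,222,138)-w(322,222,138)))
print("finrel tool",T0[:3,:3].T@(fc-T0[:3,3]))
L,Rr,B=w(220,148,12),w(405,208,12),w(285,263,12)
print("plate",np.linalg.norm(L-B),np.linalg.norm(Rr-B),(L+Rr)/2,a(B-L),a(B-Rr))
b=w(313,55,60);print("board",b,a(b-(L+Rr)/2), a(w(270,0,60)-w(266,110,60)),a(w(355,0,60)-w(359,110,60)))
E
```

```text
fin [588.94211414 -95.78631789 138.        ] [ 560.35598376 -126.51582006  138.        ] [ 574.64904895 -111.15106898  138.        ] 41.96986006340972 0.8215174717930286 w 9.72958090593112
finrel tool [  1.38369399  -1.94676801 217.14182506]
plate 134.59810241037724 136.73487966524607 [ 575.00272021 -110.54325195   12.        ] -1.8644477338587335 2.856346325510758
board [645.75436852 -32.70429668  60.        ] 0.8330589144963789 0.7436351991339732 0.8969043765059137
```

>>> {"op": "carry_out", "data": {"slide": [[0.001,-0.001,0.01],[0.001,-0.002,0.025],[0.001,-0.002,0.04],[0.001,-0.002,0.055],[0.001,-0.002,0.067],[0.001,-0.002,0.074],[0.001,-0.002,0.076],[0.001,-0.002,0.076]], "rot": [[0,0,0],[0,0,0],[0,0,0],[0,0,0],[0,0,0],[0,0,0],[0,0,0],[0,0,0]], "claw": [0.085,0.085,0.085,0.085,0.085,0.085,0.085,0.085]}}

```text
t: 2.82
ee_pos: [574.6, -110.2, 278.2]
tcp_rot: [0.916, 0.401, -0.0, -0.0]
force: [0.5, 0.6, -0.1]
gripper_width: 85.3
finger_force: 0.0
```

>>> {"op": "carry_out", "data": {"slide": [[0,0,0],[0,0,0],[0,0,0],[0,0,0],[0,0,0],[0,0,0],[0,0,0],[0,0,0]], "rot": [[0,0,0],[0,0,0],[0,0,0],[0,0,0],[0,0,0],[0,0,0],[0,0,0],[0,0,0]], "claw": [0.07,0.06,0.05,0.04,0.03,0.02,0.01,0]}}

```text
t: 3.48
ee_pos: [574.8, -110.3, 278.8]
tcp_rot: [0.916, 0.401, 0.0, 0.0]
force: [1.6, -0.2, 0.5]
gripper_width: 9.2
finger_force: 59.6
```

>>> {"op": "carry_out", "data": {"slide": [[0,0,0],[0,0,0],[0,0,0],[0,0,0],[0,0,0],[0,0,0],[0,0,0],[0,0,0]], "rot": [[0,0,0],[0,0,0],[0,0,0],[0,0,0],[0,0,0],[0,0,0],[0,0,0],[0,0,0]], "claw": [0,0,0,0,0,0,0,0]}}

```text
t: 4.15
ee_pos: [574.8, -110.3, 278.8]
tcp_rot: [0.916, 0.401, 0.0, 0.0]
force: [0.5, -0.9, 2.2]
gripper_width: 9.0
finger_force: 59.9
```

```bash
python3 - <<'E'
from h import *
o=manip.observe();T=tool();print(o['t'],o['qpos'].round(3),T[:3,3],np.arctan2(T[1,0],T[0,0]),o['force'],o['torque'],T[:3,:3].T@o['force'],T[:3,:3].T@(np.array([574.8,-110.8,279])-T[:3,3]))
E
```

```text
4.15 [ 0.317  0.525 -0.31   1.793  0.204  0.854 -0.834] [ 574.76291997 -110.30538617  278.84633627] 0.8246093063996621 [ 0.49854193 -0.86405209  2.15316393] [-0.23810019 -0.26429311  0.02366696] [-0.29559735  0.9535451  -2.15281651] [-0.33798417  0.36305831 -0.15357628]
```

The fin is gripped at 9 mm, centred within 0.5 mm and with negligible force. Now I turn it 1.115 rad clockwise about the axis.

>>> {"op": "carry_out", "data": {"slide": [[0,0,0],[0,0,0],[0,0,0],[0,0,0],[0,0,0],[0,0,0],[0,0,0],[0,0,0]], "rot": [[0,0,0.03],[0,0,0.08],[0,0,0.14],[0,0,0.2],[0,0,0.26],[0,0,0.32],[0,0,0.38],[0,0,0.44]], "claw": [0,0,0,0,0,0,0,0]}}

```text
t: 4.82
ee_pos: [574.6, -109.9, 278.8]
tcp_rot: [0.982, 0.19, -0.0, -0.0]
force: [-0.5, -1.4, 3.1]
gripper_width: 9.3
finger_force: 60.0
```

>>> {"op": "carry_out", "data": {"slide": [[0,0,0],[0,0,0],[0,0,0],[0,0,0],[0,0,0],[0,0,0],[0,0,0],[0,0,0]], "rot": [[0,0,0.06],[0,0,0.12],[0,0,0.18],[0,0,0.24],[0,0,0.3],[0,0,0.36],[0,0,0.42],[0,0,0.48]], "claw": [0,0,0,0,0,0,0,0]}}

```text
t: 5.48
ee_pos: [574.6, -109.8, 278.8]
tcp_rot: [0.999, -0.049, 0.0, -0.0]
force: [-0.9, -0.5, 2.7]
gripper_width: 9.3
finger_force: 60.0
```

>>> {"op": "carry_out", "data": {"slide": [[0,0,0],[0,0,0],[0,0,0],[0,0,0],[0,0,0],[0,0,0],[0,0,0],[0,0,0]], "rot": [[0,0,0.06],[0,0,0.12],[0,0,0.17],[0,0,0.195],[0,0,0.195],[0,0,0.195],[0,0,0.195],[0,0,0.195]], "claw": [0,0,0,0,0,0,0,0]}}

```text
t: 6.15
ee_pos: [574.7, -109.9, 278.8]
tcp_rot: [0.99, -0.144, 0.0, -0.0]
force: [-0.2, 1.7, 4.3]
gripper_width: 8.8
finger_force: 60.2
```

```bash
python3 - <<'E'
from h import *
import cv2
o=manip.observe();T=tool();print(o['t'],o['qpos'].round(3),T[:3,3],np.arctan2(T[1,0],T[0,0]),T[:3,:3].T@o['force'],o['torque'])
np.save("T2.npy",T)
w=manip.grab_frame("wrist")[0:320,160:480,::-1];s=manip.grab_frame("top")[165:265,320:420,::-1]
cv2.imwrite("pics/w2.png",np.hstack([cv2.resize(w,(400,400),interpolation=3),cv2.resize(s,(400,400),interpolation=3)]))
E
```

```text
6.15 [ 0.113  0.502 -0.022  1.812  0.013  0.827 -1.775] [ 574.67069377 -109.90232061  278.82120394] -0.2892245932375962 [-0.71011305 -1.5180594  -4.31615207] [ 0.50836469  0.10102878 -0.04059505]
```

View pics/w2.png

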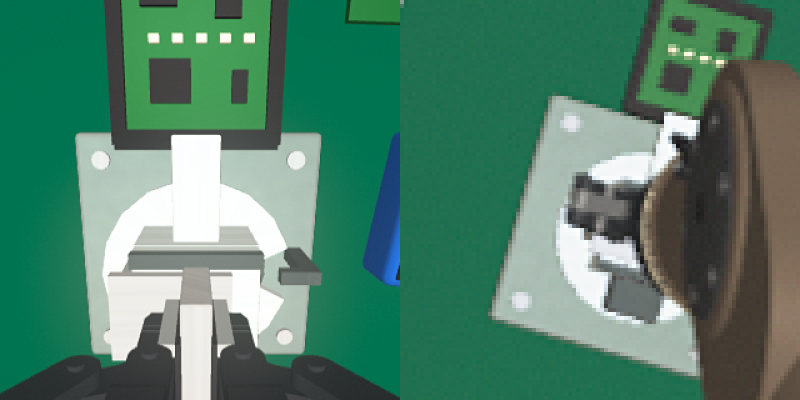

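Left, the wrist view shows the tongue parallel to the plate edges and the claw tip at (283,268), at the notch (lower edge about (268,290)). I'll check against the projected geometry.

```bash
python3 - <<'E'
from h import *
import cv2
P=manip.camera_params("wrist");T=np.linalg.inv(np.load("T2.npy")@P["T_tool_cam"])
def pr(p):
    c=T[:3,:3]@p+T[:3,3]; return (np.array([P['cx']+P['fx']*c[0]/-c[2],P['cy']-P['fy']*c[1]/-c[2]])-[160,0])*1.25
c,s=np.cos(-.29),np.sin(-.29);A=np.array([574.8,-110.5,0])
M=lambda x,y,z:A+[c*x-s*y,s*x+c*y,z]
for n,p in dict(clawtip1=(3.5,-41,58),clawtip2=(-3.5,-41,58),notch1=(11,-46.7,48),notch2=(-11,-46.7,48),notchc=(0,-44,48),pl1=(70,70,12),pl2=(70,-70,12)).items(): print(n,pr(M(*p)).round())
im=cv2.imread("pics/w2.png")[220:340,220:340];cv2.imwrite("pics/w2c.png",cv2.resize(im,(600,600),interpolation=2))
E
```

```text
clawtip1 [280. 271.]
clawtip2 [279. 285.]
notch1 [288. 251.]
notch2 [286. 291.]
notchc [282. 272.]
pl1 [ 72. 131.]
pl2 [323. 132.]
```

View pics/w2c.png

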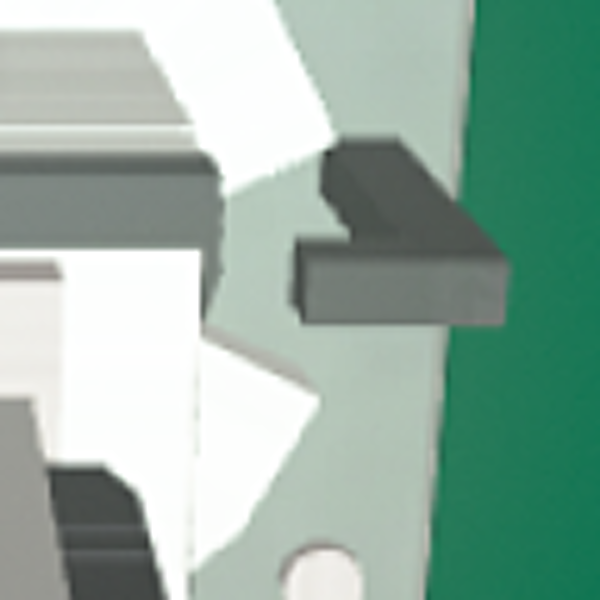

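The claw's top face sits where predicted (rows 271–285). The notch mouth centre is within about 1.5 mm of it, or 0.03 rad, so it is aligned. Now I pull the latch along the holder's +y, which is tool -y.

>>> {"op": "carry_out", "data": {"slide": [[0,-0.002,0],[0,-0.004,0],[0,-0.006,0],[0,-0.008,0],[0,-0.01,0],[0,-0.012,0],[0,-0.013,0],[0,-0.013,0]], "rot": [[0,0,0],[0,0,0],[0,0,0],[0,0,0],[0,0,0],[0,0,0],[0,0,0],[0,0,0]], "claw": [0,0,0,0,0,0,0,0]}}

```text
t: 6.92
ee_pos: [577.9, -99.3, 278.9]
tcp_rot: [0.989, -0.145, -0.0, 0.001]
force: [-1.6, -3.5, 7.1]
gripper_width: 9.3
finger_force: 60.6
```

```bash
python3 - <<'E'
from h import *
import cv2
o=manip.observe();T=tool();T2=np.load("T2.npy");print(o['t'],(T2[:3,:3].T@(T[:3,3]-T2[:3,3])).round(2),T[:3,:3].T@o['force'],o['torque'],np.arctan2(T[1,0],T[0,0]))
w=manip.grab_frame("wrist")[0:320,160:480,::-1]
cv2.imwrite("pics/w3.png",np.hstack([cv2.imread("pics/w2.png")[:,:400],cv2.resize(w,(400,400),interpolation=3)]))
E
```

```text
6.9167 [  0.09 -11.06  -0.05] [-0.48999853  3.79921436 -7.1263964 ] [-0.96830321  0.63416627  0.02322605] -0.29109286408390733
```

View pics/w3.png

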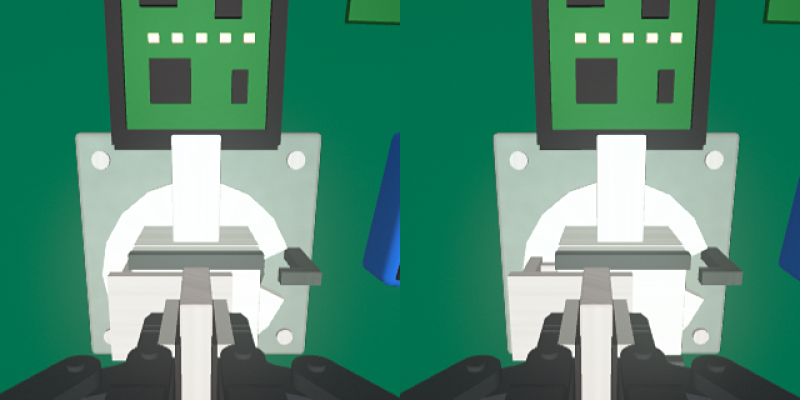

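The tool moved 11 mm while the housing stayed put, and the latch rod is now visible at (543,265). I'll pull a little further for margin, then start lifting.

>>> {"op": "carry_out", "data": {"slide": [[0,-0.0005,0],[0,-0.001,0],[0,-0.0015,0],[0,-0.0015,0],[0,-0.0015,-0.001],[0,-0.0015,-0.002],[0,-0.0015,-0.004],[0,-0.0015,-0.006]], "rot": [[0,0,0],[0,0,0],[0,0,0],[0,0,0],[0,0,0],[0,0,0],[0,0,0],[0,0,0]], "claw": [0,0,0,0,0,0,0,0]}}

```text
t: 7.63
ee_pos: [577.7, -98.0, 283.2]
tcp_rot: [0.989, -0.145, -0.002, 0.001]
force: [-0.4, -4.5, -7.9]
gripper_width: 9.2
finger_force: 58.6
```

```bash
python3 - <<'E'
from h import *
o=manip.observe();T=tool();T2=np.load("T2.npy");print(o['t'],(T2[:3,:3].T@(T[:3,3]-T2[:3,3])).round(2),T[:3,:3].T@o['force'],o['torque'],R.from_matrix(T2[:3,:3].T@T[:3,:3]).as_rotvec())
E
```

```text
7.6333 [ -0.5  -12.23  -4.33] [0.91495697 4.38392254 7.90898803] [-1.2694748   0.02932383 -0.0250623 ] [-0.00338396 -0.00294412  0.00215101]
```

>>> {"op": "carry_out", "data": {"slide": [[0,0,-0.002],[0,0,-0.004],[0,0,-0.006],[0,0,-0.008],[0,0,-0.01],[0,0,-0.012],[0,0,-0.012],[0,0,-0.012]], "rot": [[0,0,0],[0,0,0],[0,0,0],[0,0,0],[0,0,0],[0,0,0],[0,0,0],[0,0,0]], "claw": [0,0,0,0,0,0,0,0]}}

```text
t: 8.3
ee_pos: [577.8, -97.8, 295.5]
tcp_rot: [0.989, -0.145, -0.001, 0.001]
force: [-1.5, -4.2, -4.5]
gripper_width: 9.1
finger_force: 58.7
```

```bash
python3 - <<'E'
from h import *
import cv2
o=manip.observe();T=tool();T2=np.load("T2.npy");print(o['t'],(T2[:3,:3].T@(T[:3,3]-T2[:3,3])).round(2),T[:3,:3].T@o['force'],o['torque'],R.from_matrix(T2[:3,:3].T@T[:3,:3]).as_rotvec())
w=manip.grab_frame("wrist")[0:320,160:480,::-1];s=manip.grab_frame("scene")[190:290,200:300,::-1]
cv2.imwrite("pics/w4.png",np.hstack([cv2.resize(s,(400,400),interpolation=3),cv2.resize(w,(400,400),interpolation=3)]))
E
```

```text
8.3 [ -0.45 -12.48 -16.67] [-0.16615891  4.45871472  4.47393775] [-1.37972346  0.37416586  0.0075497 ] [-0.00304269 -0.00255006  0.00206265]
```

View pics/w4.png

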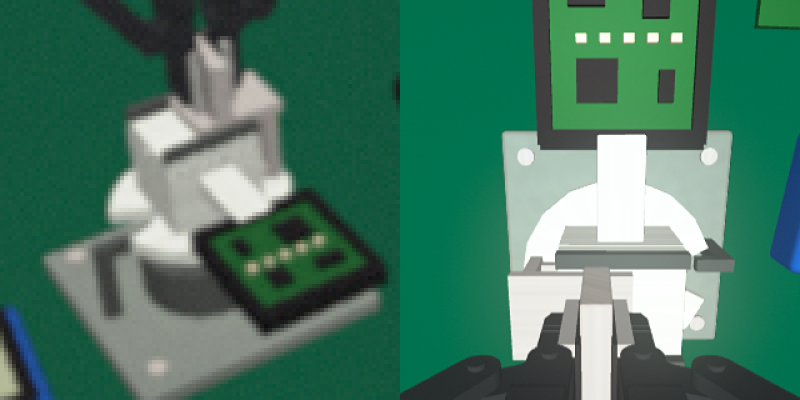

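The holder is rising freely: the flange is above the claw and the load is about 4.5 N, its weight. I continue straight up.

>>> {"op": "carry_out", "data": {"slide": [[0,0,-0.003],[0,0,-0.008],[0,0,-0.014],[0,0,-0.02],[0,0,-0.026],[0,0,-0.032],[0,0,-0.037],[0,0,-0.04]], "rot": [[0,0,0],[0,0,0],[0,0,0],[0,0,0],[0,0,0],[0,0,0],[0,0,0],[0,0,0]], "claw": [0,0,0,0,0,0,0,0]}}

```text
t: 9.07
ee_pos: [579.1, -95.8, 337.7]
tcp_rot: [0.99, -0.144, 0.001, -0.0]
force: [0.4, 0.6, -4.0]
gripper_width: 9.5
finger_force: 59.9
```

>>> {"op": "carry_out", "data": {"slide": [[0,0,-0.005],[0,0,-0.011],[0,0,-0.018],[0,0,-0.025],[0,0,-0.032],[0,0,-0.037],[0,0,-0.041],[0,0,-0.043]], "rot": [[0,0,0],[0,0,0],[0,0,0],[0,0,0],[0,0,0],[0,0,0],[0,0,0],[0,0,0]], "claw": [0,0,0,0,0,0,0,0]}}

```text
t: 9.73
ee_pos: [578.9, -96.4, 380.5]
tcp_rot: [0.989, -0.145, 0.0, -0.0]
force: [-0.5, 0.1, -3.8]
gripper_width: 9.2
finger_force: 59.9
```

>>> {"op": "carry_out", "data": {"slide": [[0,0,0],[0,0,0],[0,0,0],[0,0,0],[0,0,0],[0,0,0],[0,0,0],[0,0,0]], "rot": [[0,0,0],[0,0,0],[0,0,0],[0,0,0],[0,0,0],[0,0,0],[0,0,0],[0,0,0]], "claw": [0,0,0,0,0,0,0,0]}}

```text
t: 10.4
ee_pos: [578.8, -96.3, 379.6]
tcp_rot: [0.989, -0.145, -0.0, 0.0]
force: [-0.8, -0.0, -4.1]
gripper_width: 9.4
finger_force: 59.9
```

```bash
python3 - <<'E'
from h import *
import cv2
o=manip.observe();T=tool();T2=np.load("T2.npy");print(o['t'],(T2[:3,:3].T@(T[:3,3]-T2[:3,3])).round(2),T[:3,:3].T@o['force'],o['torque'],R.from_matrix(T2[:3,:3].T@T[:3,:3]).as_rotvec(),abs(o['dq']).max())
w=manip.grab_frame("wrist")[0:320,160:480,::-1];s=manip.grab_frame("scene")[170:290,190:310,::-1]
cv2.imwrite("pics/w5.png",np.hstack([cv2.resize(s,(400,400),interpolation=3),cv2.resize(w,(400,400),interpolation=3)]))
E
```

```text
10.4 [ 6.0000e-02 -1.4250e+01 -1.0078e+02] [-0.71187608  0.2474744   4.11174397] [ 0.05156735  0.00603529 -0.01702818] [-0.00056631 -0.0001422   0.00101575] 0.0025361156767545944
```

View pics/w5.png

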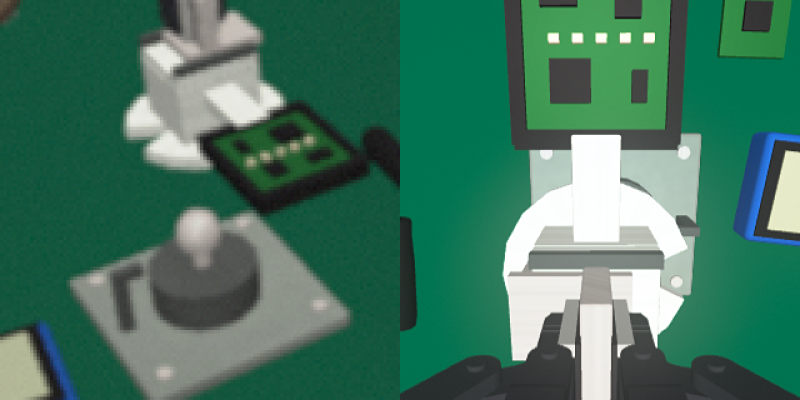

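The holder is off the ball, level and 100 mm up. When the latch sprang shut it shifted the holder 14 mm sideways, so I'll bring it back over its seat.

>>> {"op": "carry_out", "data": {"slide": [[0,0.002,0],[0,0.005,0],[0,0.008,0],[0,0.011,0],[0,0.013,0],[0,0.014,0],[0,0.014,0],[0,0.014,0]], "rot": [[0,0,0],[0,0,0],[0,0,0],[0,0,0],[0,0,0],[0,0,0],[0,0,0],[0,0,0]], "claw": [0,0,0,0,0,0,0,0]}}

```text
t: 11.17
ee_pos: [574.8, -109.7, 379.7]
tcp_rot: [0.989, -0.145, 0.0, -0.0]
force: [0.6, -0.1, -4.3]
gripper_width: 9.1
finger_force: 59.9
```

>>> {"op": "carry_out", "data": {"slide": [[0,0,0],[0,0,0],[0,0,0],[0,0,0],[0,0,0],[0,0,0],[0,0,0],[0,0,0]], "rot": [[0,0,0],[0,0,0],[0,0,0],[0,0,0],[0,0,0],[0,0,0],[0,0,0],[0,0,0]], "claw": [0,0,0,0,0,0,0,0]}}

```text
t: 11.83
ee_pos: [574.8, -109.8, 379.7]
tcp_rot: [0.989, -0.145, 0.0, 0.0]
force: [-0.1, -0.5, -4.9]
gripper_width: 9.6
finger_force: 59.9
```

```bash
python3 - <<'E'
from h import *
o=manip.observe();print(o['t'],o['ee_pos'],o['force'],o['gripper_width'],abs(o['dq']).max())
print(manip.finish_job())
E
```

```text
11.8333 [ 574.80081316 -109.76877146  379.68741079] [-0.10803498 -0.54727572 -4.87352503] 9.63511738789128 0.0020642054114927547
the job is handed in; nothing more can be done
None
```

The job is handed in at 11.8 s: I turned the holder until its notch was under the claw (within about 0.03 rad), pulled the latch, and lifted the holder off the ball; it is held level and still about 10 cm above its seat, and the meter, spare board and screwdriver were not touched.

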